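Set the spray turbine's air selector and start it

ROBOT

A 7-joint arm with a two-finger parallel gripper is mounted at the origin on the work surface. World frame = base frame: x ahead of the robot, y to its left, z up, the work surface at z = 0. Lengths are in m, angles in degrees, forces in N, time in s.
With the tool pointing down it reaches from about 0.425 to 0.875 m from the base axis. Payload 4.7 kg.
Tool frame: the origin (TCP) lies between the finger pads; the fingertips stand 22 mm ahead of it and the grasp point (between the pads) lies 3 mm ahead of it; z points along the fingers, y is the line along which they close (so a half turn about z gives the same grasp; the last joint's range is limited). The gripper opens to 87 mm and grips with 3 to 60 N. Pads are 19 mm wide; open, the fingers measure 117 mm over their backs; the gripper's body (75 mm by 190 mm) begins 51 mm behind the grasp point.
Start: joints at [64.177, 18.392, -4.016, 83.108, 1.295, 78.541, -3.26], TCP at [0.291, -0.581, 0.245] pointing down, gripper open.
Joint ranges: [-163.93, 163.93], [-17.29, 119.83], [-79.2, 71.16], [3.27, 140.29], [-89.18, 269.18], [5.43, 117.66], [-154.24, 154.24]. Speed limits (degrees/s): [147.25, 147.25, 180, 180, 180, 180, 180].

INTERFACE

Orientations are given as [roll, pitch, yaw] about the fixed x, y, z axes, in that order (R = Rz(yaw) Ry(pitch) Rx(roll)).
In Python, from cell import env gives the robot as it stands.
- The arm moves only by the tool drive_tool, never from a script. Its argument "moves" is a list of rows, each a list of 3 entries, a list of its own where there are three numbers: the shift along the tool's x, y, z in mm, then the turn, a rotation vector about the tool's x, y, z in rad, then the closure, from 0 (fully open) to 1 (shut). In form: [[[x, y, z], [wx, wy, wz], jaw], ...]. A call has 1 to 12 rows; each row shifts and turns the commanded pose from where the row before left it, along the tool's axes as they then stand; what a row does not reach is not made up. A row lasts 1/12 s, in which the tool goes at most 41.7 mm and 7.16 degrees, less where a joint would pass 70% of its speed; a pose out of reach is approached as far as the arm can. A call with a gripper value outside its range is refused whole. The fingers move at their own pace and stop on an object; "newtons" is the grip in N (left out, the last holds). Time passes only in rows, so rows that do not move let the fingers close. It gives the time, the measured TCP pose, the force, the opening and the grip force at its end, in the units of the state.
- env.get_obs(): the state, without advancing time (a new reading comes with each control period).
- env.read_camera(name): name is "scene" or "side" or "wrist"; returns (picture, depth): 420x560x3 uint8, blue, green, red; 420x560 float32, m along the optical axis (not along the pixel's ray), 0 where there is no reading.
- env.get_calibration(name): a dict with "fx", "fy", "cx", "cy" (pixels), "T" (4x4, takes a point from camera to world coordinates). Camera axes: x right, y down, z forward; pixel columns grow to the right and rows downward; lengths in m; the calibration is good to about 2 mm. A picture is of the moment at which its call begins: read the wrist's pose just before it. get_calibration takes no time and is no camera call; for the wrist camera it gives the pose at the moment of the call.
- env.sign_off(): hands the job in; it is judged then, once.
The state is a dict: "time_s": time; "qpos": joint angles; "joint_velocities": joint speeds; "effort": joint torques, N m; "tool_pos": TCP position; "tool_rot": TCP orientation; "force": force on the tool from outside, world axes, zero at the start; "wrist_torque": the same for the moment, N m; "grip_width": finger opening in m; "grasp_force": force on a finger pad.
Only numpy, scipy, OpenCV 4.12 (cv2) and the standard library are available. Lean on these libraries where they do the work, as an engineer would, in place of code of your own. Each camera call takes 0.05 s, during which the arm holds its last target. There are 200 camera calls.

TASK

Get the spray turbine ready for the gun, touching it with the fingers only: push the tab of its air selector round until it has clicked in at the four-dot mark, then press the small flat start button right down and let it spring back. Do not press start before the selector is set, leave the mushroom-headed stop button alone, do not pinch the tab between the fingers, and do not move any of the loose things lying about.

Things in the scene. Friction and masses are not known exactly. Their poses are not given: they have to be found in the camera images.
- turbine: table-top spray turbine, a grey case 360 mm deep (x) by 300 wide (y), fast on the bench; origin at the centre of its underside, +x to its rear, its front facing the robot, turned up to 0.3 rad. Front part, x = -178 to 38 mm: a flat black control deck 120 mm above the bench. Rear part, x = 40 to 178 mm: a housing 160 mm tall, with a carrying handle at x = 158 mm, 204 mm high
- selector (a joint): angle (rad) of the air selector; 0 with the tab at one dot, growing counter-clockwise seen from above. Marks of 1 to 5 dots at 0, 0.611, 1.222, 1.833, 2.443; stops 0.09 beyond the ends. A spring detent draws the tab to the nearest mark: pushed past halfway it clicks on into the next by itself, and it stays there. Takes about 3 N at the tab. Starts at one, two or three dots
- selector_axis (a point): point on the selector's axis at the deck's surface, 120 mm above the bench, with the turbine's axes. The selector is an aluminium disc 80 mm across and 8 mm high (black cap on its axis: 14 mm) flat on the deck. The tab points 1.920 rad (110 degrees) plus the selector's angle counter-clockwise from the turbine's +x, so it sweeps the side nearest the robot, one dot at left to five dots at right
- tab (a point): middle of the top edge of the selector's one tab, 62 mm from the selector's axis. The tab is an aluminium fin 10 mm thick, standing radially from 27 to 77 mm from the axis, its top 25 mm and its underside 3 mm above the deck. x points outward along the tab, y is the way the tab moves as the angle grows
- mark4 (a point): middle of the row of four raised white dots (7 mm each) on the deck, 95 mm from the selector's axis: where the tab must point
- start (a joint): how far the start button is pressed (m): 0 up, 0.006 fully down; spring return, about 5 N to press it down
- start_top (a point): centre of the top of the start button: a small flat black button 26 mm across, 22 mm above the deck, in a ring 42 mm across, at the front right corner of the deck as the robot sees it. It is pressed straight down
- stop (a joint): how far the stop button is pressed (m), 0 up, 0.006 down; spring return, 9 N
- stop_top (a point): centre of the top of the stop button: a grey mushroom head 42 mm across, its top 32 mm above the deck, 90 mm behind the start button
- air_cap: spare brass air cap, a ring 36 mm across and 15 mm tall, lying loose on the turbine's deck behind the buttons; origin at the centre of its underside
- tape: roll of masking tape, 100 mm across, 25 mm tall, lying on the turbine's raised rear housing; origin at the centre of its underside
- tin: one-litre paint tin, 110 mm across, 122 mm tall; origin at the centre of its underside
- jug: white plastic jug, 100 mm across, 186 mm tall, with a side handle reaching 76 mm from its axis; origin at the centre of its underside
- mug: white mug, 82 mm across, 95 mm tall, with a handle; origin at the centre of its underside
- brush: flat paint brush, 230 mm long, 42 mm wide, lying along its x axis, 20 mm high; origin under its middle
- knife: filling knife, 240 mm long with a 65 mm wide blade, lying along its x axis, 20 mm high; origin under its middle
- gun: spray gun standing on its aluminium cup, 100 mm across; 184 mm tall, the handle reaching 108 mm from the cup's axis on its +x side; origin at the centre of its underside

How it is judged (in metres and radians):
On the way, in this order (a step that is already met when the one before it is completed fails the run):
1. the selector's tab rests at the four-dot mark (value of joint selector between 1.733 and 1.933 rad), for 0.3 s.
2. the start button is pressed right down (all of step 1 and value of joint start above 0.0045 m), for 0.05 s.
At the end, for the whole second after the job is handed in: the selector stands at the four-dot mark (1.833 rad, within 0.1 rad), start and stop buttons are both up again (within 1.5 mm), and every loose thing is within 15 mm of where it was (all of step 1 and value of joint each of start, stop below 0.0015 m and distance of each of air_cap, tape, tin, jug, mug, brush, knife, gun from where it was at the start of the episode below 0.015 m); the robot touches nothing.
It fails at once if start is pressed (more than 2 mm) while the selector is not at the four-dot mark (value of joint start above 0.002 m and not (value of joint selector between 1.733 and 1.933 rad)).
It fails at once if the stop button is pressed (more than 2 mm) (value of joint stop above 0.002 m).
It fails at once if the tab is pinched between the fingers instead of being pushed (contact force between the fingers and anything else above 2 N and y of the grasp point in the frame of tab between -0.005 and 0.005 m and x of the grasp point in the frame of tab between -0.03 and 0.03 m and z of the grasp point in the frame of tab below 0.014 m).
It fails at once if the arm or the gripper's body, not the fingers, presses on the turbine (contact force between the arm and turbine above 8 N).
It fails at once if a loose thing is lifted, or shoved more than 15 mm (distance of any of air_cap, tape, tin, jug, mug, brush, knife, gun from where it was at the start of the episode above 0.015 m).
It also fails if it takes over 56 s, if anything falls off the work surface, if the arm or the gripper's body presses on something with over 40 N, if the wrist force passes 120 N, or if a joint passes its speed limit or range.

## Working session

There is one attempt and no reset: what is moved stays moved. The work goes in short steps, Python scripts to look and compute and a tool call to move; the robot and the scene stay as the last step left them, time stands still between calls to the robot, and variables do not carry over. Pictures are saved under pics/ and viewed, at most 10 in all, crops included, and the job is handed in when it is done.

Besides the shell and the picture viewer there is one more tool, called as name(argument=value, ...) on one line, values as JSON. drive_tool: Moves the arm, as the interface text tells. Its arguments: {"type":"object","properties":{"moves":{"type":"array"},"newtons":{"type":"number"}},"required":["moves"]}

```bash
mkdir -p pics
python3 - <<'E'
from cell import env
import cv2,numpy as np
o=env.get_obs();print(o)
for n in("scene","side"):
    p,d=env.read_camera(n);cv2.imwrite(f"pics/{n}0.png",p);np.save(f"pics/{n}0.npy",d)
    c=env.get_calibration(n);print(n,c["fx"],c["cx"],c["cy"],np.round(c["T"],3).tolist())
E
```

```text
{'time_s': 0.0, 'qpos': array([64.17484256, 18.43767545, -4.01701871, 83.17715325,  1.29577181,
       78.54369264, -3.262963  ]), 'joint_velocities': array([-0.02257516, -0.04230192,  0.08173785,  0.11465756, -0.07698108,
        0.16328482, -0.01622202]), 'effort': array([ 7.56492573e-04, -4.91282737e+01, -4.03596517e-01, -3.12526882e+01,
       -6.42141444e-02,  4.38247737e-02,  1.70065991e-04]), 'tool_pos': array([ 0.29109803, -0.58056023,  0.24345769]), 'tool_rot': array([-1.79886780e+02,  6.35631856e-03,  2.66335655e+01]), 'force': array([-0.27840235, -0.16561326,  0.45068884]), 'wrist_torque': array([-0.00358892, -0.01699132,  0.02872533]), 'grasp_force': 0.0, 'grip_width': 0.08658168706747135}
scene 392.8958025114427 281.63426339012636 205.98350495233453 [[0.632, 0.657, -0.411, 1.022], [0.775, -0.533, 0.339, -0.378], [0.004, -0.533, -0.846, 1.063], [0.0, 0.0, 0.0, 1.0]]
side 410.1564506646506 278.74927296569115 204.52099753214023 [[0.751, 0.496, -0.436, 1.009], [0.66, -0.551, 0.511, -0.534], [0.013, -0.672, -0.741, 0.88], [0.0, 0.0, 0.0, 1.0]]
```

View pics/scene0.png

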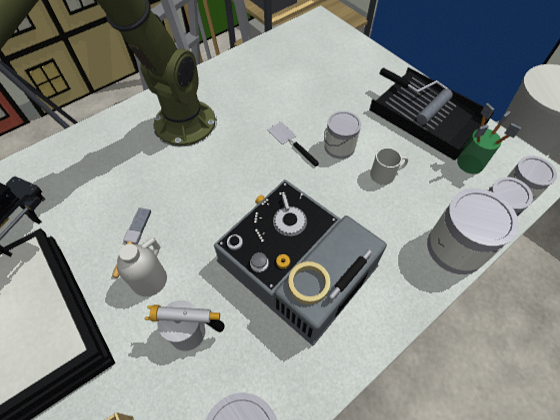

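View pics/side0.png

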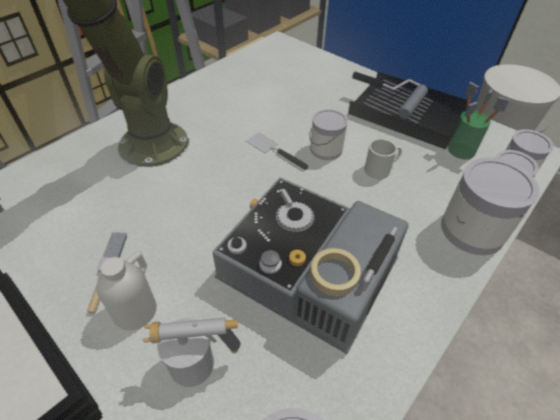

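The scene view shows the selector disc at (290,221) with its tab near (284,200). The start button is at (235,242), the stop at (259,262) and the air cap at (283,261). In the side view the disc is at (295,217), start at (237,245) and stop at (270,262). Next I'll measure these by casting rays onto planes and enlarge the deck.

```bash
cat > h.py <<'E'
from cell import env
import cv2,numpy as np
def cast(c,u,v,z):
    d=c["T"][:3,:3]@np.array([(u-c["cx"])/c["fx"],(v-c["cy"])/c["fy"],1.]);o=c["T"][:3,3]
    return o+d*(z-o[2])/d[2]
def rect(c,img,x0,x1,y0,y1,z,s=2000):
    "top-down view of plane z: column = (y1-y)*s, row = (x1-x)*s"
    P=np.array([[x1,y1],[x1,y0],[x0,y0],[x0,y1]]);T=np.linalg.inv(c["T"]);px=[]
    for x,y in P:
        q=T@[x,y,z,1];px.append([c["fx"]*q[0]/q[2]+c["cx"],c["fy"]*q[1]/q[2]+c["cy"]])
    w,h=int((y1-y0)*s),int((x1-x0)*s)
    H=cv2.getPerspectiveTransform(np.float32(px),np.float32([[0,0],[w,0],[w,h],[0,h]]))
    return cv2.warpPerspective(img,H,(w,h),flags=cv2.INTER_CUBIC)
E
python3 - <<'E'
from h import *
for n,pts in(("scene",dict(disc=(290,221,.128),start=(235,241,.142),stop=(259,260,.152),c1=(285,182,.12),c2=(217,248,.12),tab=(283,196,.145))),
  ("side",dict(disc=(295,216,.128),start=(237,243,.142),stop=(270,258,.152),c1=(282,183,.12),c2=(217,251,.12),tab=(287,197,.145)))):
    c=env.get_calibration(n)
    for k,(u,v,z) in pts.items(): print(n,k,cast(c,u,v,z).round(4))
    im=cv2.imread(f"pics/{n}0.png");cv2.imwrite(f"pics/{n}_top.png",rect(c,im,.38,.68,-.40,0.0,.12,1900))
E
```

```text
scene disc [ 0.6194 -0.016   0.128 ]
scene start [ 0.581  -0.1723  0.142 ]
scene stop [ 0.6676 -0.1587  0.152 ]
scene c1 [0.5046 0.0607 0.12  ]
scene c2 [ 0.5573 -0.2166  0.12  ]
scene tab [0.5521 0.014  0.145 ]
side disc [ 0.62   -0.0172  0.128 ]
side start [ 0.5815 -0.1746  0.142 ]
side stop [ 0.6683 -0.1606  0.152 ]
side c1 [0.5173 0.0532 0.12  ]
side c2 [ 0.5512 -0.2099  0.12  ]
side tab [0.5747 0.0053 0.145 ]
```

View top-down.

Run:
```python
from h import *
a=[]
for n in("scene","side"):
    c=env.get_calibration(n);im=cv2.imread(f"pics/{n}0.png");a.append(rect(c,im,.46,.72,-.24,.09,.12,1200))
cv2.imwrite("pics/top.png",np.hstack(a)[:, :800])
```

```text
(no output)
```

View pics/top.png

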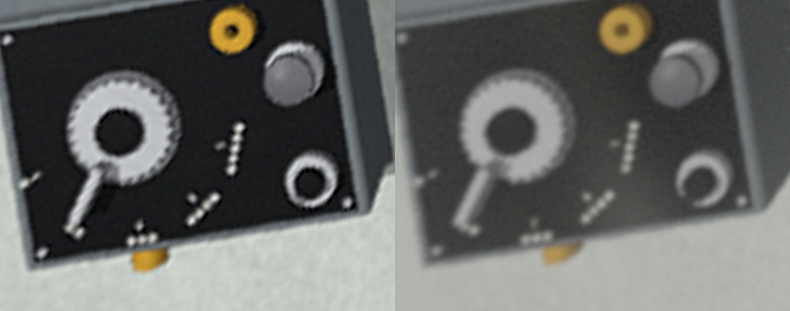

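The top-down view (scene image at left, 1200 px/m) shows the tab pointing at two dots, near (73,228). Three dots are at (143,240), four at (203,208) and five at (235,148). The deck edge and the line from start to stop both give a yaw of about 0.16 rad, and fitting the marks puts the selector axis near (0.616, -0.015). I'll raise the arm, close the fingers and hover nearby.

drive_tool(moves=[[[0,0,-30],[0,0,0],1],[[0,0,-30],[0,0,0],1],[[30,-24,0],[0,0,0],1],[[30,-24,0],[0,0,0],1],[[30,-24,0],[0,0,0],1],[[30,-24,0],[0,0,0],1],[[30,-24,0],[0,0,0],1],[[30,-24,0],[0,0,0],1],[[30,-24,0],[0,0,0],1],[[30,-24,0],[0,0,0],1],[[30,-24,0],[0,0,0],1],[[30,-24,0],[0,0,0],1]], newtons=20)

```text
time_s: 1.1
tool_pos: [0.4521, -0.2301, 0.3043]
tool_rot: [-180.0, 0.0, 26.6]
force: [0.8, -0.2, 0.4]
grip_width: 0.0145
grasp_force: 0.0
```

drive_tool(moves=[[[30,-24,0],[0,0,0],1],[[30,-24,0],[0,0,0],1],[[30,-24,0],[0,0,0],1],[[30,-24,0],[0,0,0],1],[[30,-24,0],[0,0,0],1],[[0,0,0],[0,0,0.115],1],[[0,0,0],[0,0,0.115],1],[[0,0,0],[0,0,0.115],1],[[0,0,0],[0,0,0.115],1],[[0,0,0],[0,0,0.115],1],[[0,0,0],[0,0,0.115],1],[[0,0,0],[0,0,0],1]])

```text
time_s: 2.1
tool_pos: [0.532, -0.0576, 0.3041]
tool_rot: [180.0, 0.0, -13.1]
force: [-0.5, -0.9, -0.4]
grip_width: 0.0005
grasp_force: 0.0
```

Run:
```python
from h import *
o=env.get_obs();print(o["time_s"],o["tool_pos"],o["tool_rot"],o["grip_width"])
c=env.get_calibration("wrist");p,d=env.read_camera("wrist");cv2.imwrite("pics/w1.png",p);print(c["T"].round(3).tolist(),c["fx"],c["cx"],c["cy"])
np.save("pics/w1.npy",d)
```

```text
2.1 [ 0.53196638 -0.05757227  0.30406767] [ 1.79986245e+02  4.97312236e-02 -1.30637918e+01] 0.0004620134760096714
[[-0.226, -0.934, -0.278, 0.609], [-0.974, 0.216, 0.066, -0.075], [-0.001, 0.285, -0.958, 0.445], [0.0, 0.0, 0.0, 1.0]] 335.2492299010055 279.7495587301215 205.2458646495278
```

View pics/w1.png

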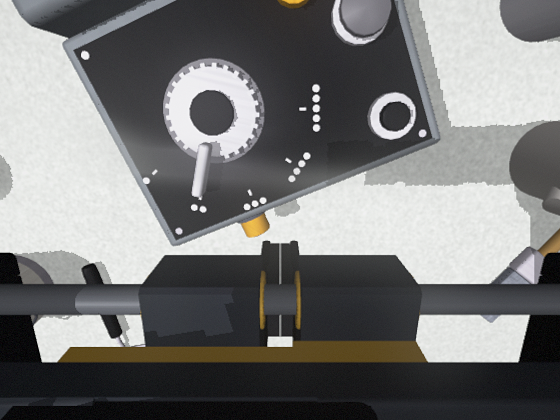

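The wrist view shows the tab at (201,170) pointing to two dots (199,208). Three dots are at (255,204), four at (299,167) and five at (316,108). The cap is at (212,112), the start button at (395,116) and the mushroom stop at (365,15).

Run:
```python
from h import *
from scipy.optimize import least_squares
c=env.get_calibration("wrist");im=cv2.imread("pics/w1.png");g=im.min(2)
# white dots on deck by contour
_,m=cv2.threshold(g,150,255,0);n,l,s,ce=cv2.connectedComponentsWithStats(m)
D=[tuple(ce[i]) for i in range(1,n) if 8<s[i,4]<90 and s[i,2]<12 and s[i,3]<12]
print(np.round(D))
P=lambda u,v,z:cast(c,u,v,z)[:2]
cap=P(212,112,.134);st=P(395,116,.142)
M={0:(146,181),.611:(199,208.5),1.222:(255,204),1.833:(299.5,167.5),2.443:(316,108)}
W={t:P(*p,.122) for t,p in M.items()}
r=lambda q:np.concatenate([W[t]-(q[:2]+.095*np.array([np.cos(1.92+t+q[2]),np.sin(1.92+t+q[2])])) for t in W])
f=least_squares(r,[.616,-.015,.16]);print("axis,yaw",f.x,(f.fun*1e3).round(1))
print("cap",cap,"start",st)
# tab top ends, z=.145
a=P(206,145,.145);b=P(197.5,195,.145);print("tab",a,b,np.hypot(*(b-a)),"angle",np.arctan2(*(b-a)[::-1]),"r",np.hypot(*(a-f.x[:2])),np.hypot(*(b-f.x[:2])))
```

```text
[[133.  13.]
 [133.  18.]
 [ 85.  55.]
 [315.  88.]
 [316.  98.]
 [316. 108.]
 [302. 109.]
 [316. 118.]
 [316. 127.]
 [422. 133.]
 [306. 156.]
 [288. 160.]
 [301. 163.]
 [154. 172.]
 [296. 171.]
 [291. 178.]
 [321. 183.]
 [250. 192.]
 [262. 200.]
 [254. 203.]
 [194. 207.]
 [246. 206.]
 [203. 209.]
 [178. 230.]
 [180. 239.]]
axis,yaw [ 0.61641231 -0.01312156  0.17248894] [ 0.1  0.5  0.1 -0.2 -0.3  0.2 -0.2 -0.3  0.3 -0.1]
cap [ 0.61752398 -0.01421202] start [ 0.57871553 -0.17079707]
tab [ 0.59127749 -0.00334744] [0.54894171 0.01727611] 0.04709192049443038 angle 2.6882840369718632 r 0.026968366407475977 0.07400203061673949
```

Axis (0.6165, -0.0132) and yaw 0.1725 fit all five marks within 0.5 mm, and the tab measures to its known size. Now I'll hover 40 mm behind the tab and go down to 10 mm above the deck.

drive_tool(moves=[[[0,0,0],[0,0,0.105],1],[[0,0,0],[0,0,0.105],1],[[-1,-39,0],[0,0,0],1],[[-1,-39,0],[0,0,0],1],[[0,-38,0],[0,0,0],1],[[0,0,38],[0,0,0],1],[[0,0,38],[0,0,0],1],[[0,0,38],[0,0,0],1],[[0,0,18],[0,0,0],1],[[0,0,10],[0,0,0],1],[[0,0,10],[0,0,0],1],[[0,0,0],[0,0,0],1]])

```text
time_s: 3.15
tool_pos: [0.5788, 0.0483, 0.1514]
tool_rot: [180.0, 0.1, -24.9]
force: [-0.1, -0.4, -0.5]
grip_width: 0.0007
grasp_force: 0.0
```

```bash
cat > st.py <<'E'
from h import *
A=np.array([.6165,-.0132])
o=env.get_obs();p=o["tool_pos"];v=p[:2]-A;yaw=np.radians(o["tool_rot"][2]);ph=yaw+np.pi
er=np.array([np.cos(ph),np.sin(ph)]);et=np.array([-er[1],er[0]])
print("t",round(o["time_s"],2),"pos",p.round(4),"yaw",o["tool_rot"].round(2),"F",o["force"].round(1))
print("r %.1f d %.1f phi %.3f tab angle if touching at 20mm %.3f"%(1e3*v@er,1e3*v@et,ph,ph-1.92-.1725+np.arctan2(v@et+.020,v@er)))
E
python3 - <<'E'
from st import *
c=env.get_calibration("wrist");p,d=env.read_camera("wrist");cv2.imwrite("pics/w2.png",p)
E
```

```text
t 3.15 pos [0.5788 0.0483 0.1514] yaw [ 1.7996e+02  1.0000e-01 -2.4860e+01] F [-0.1 -0.4 -0.5]
r 60.1 d -40.0 phi 2.708 tab angle if touching at 20mm 0.294
```

View pics/w2.png

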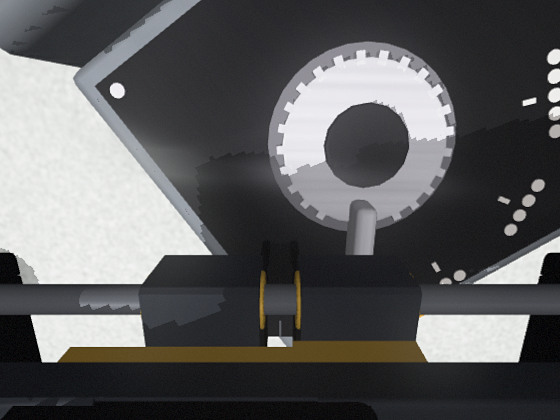

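The tab (360,225) and disc are to the right of the closed fingers (280,260), and nothing else is in the way. I'll close the gap and start pushing along the arc.

drive_tool(moves=[[[0,10,0],[0,0,0],1],[[0,5,0],[0,0,0],1],[[0,5,0],[0,0,0],1],[[0,0,0],[0,0,0],1],[[-1.7,6,0],[0,0,-0.1],1],[[-1.7,6,0],[0,0,-0.1],1],[[-1.7,6,0],[0,0,-0.1],1],[[-1.7,6,0],[0,0,-0.1],1],[[0,0,0],[0,0,0],1]])

```text
time_s: 3.95
tool_pos: [0.5576, 0.008, 0.1531]
tool_rot: [179.9, -0.0, -2.0]
force: [0.8, -0.3, -0.3]
grip_width: 0.0006
grasp_force: 0.0
```

Run:
```python
from st import *
for n in("wrist","scene"):
    p,d=env.read_camera(n);cv2.imwrite(f"pics/{n}3.png",p)
w=cv2.imread("pics/wrist3.png");s=cv2.resize(p[150:290,190:350],(400,350),interpolation=2)
a=np.zeros((350,800,3),np.uint8);a[:300,:400]=cv2.resize(w,(400,300));a[:,400:]=s;cv2.imwrite("pics/v3.png",a)
```

```text
t 3.95 pos [0.5576 0.008  0.1531] yaw [ 1.7995e+02 -4.0000e-02 -1.9700e+00] F [ 0.8 -0.3 -0.3]
r 59.6 d -19.2 phi 3.107 tab angle if touching at 20mm 1.028
```

View pics/v3.png

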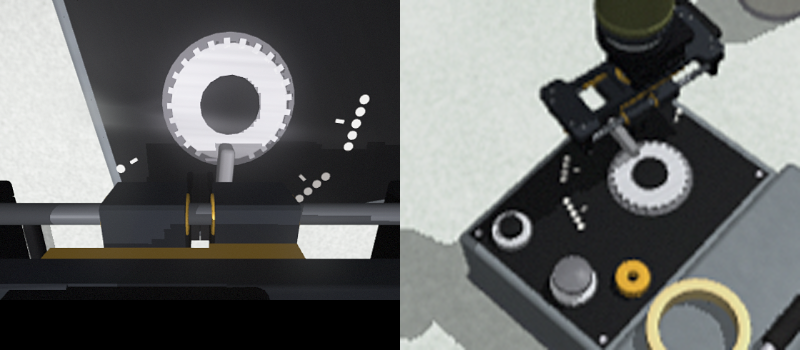

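The tab (225,165 in the left pane) has gone round with the fingers and now stands about at three dots. I'll continue the arc.

drive_tool(moves=[[[-1.7,6,0],[0,0,-0.1],1],[[-1.7,6,0],[0,0,-0.1],1],[[-1.7,6,0],[0,0,-0.1],1],[[-1.7,6,0],[0,0,-0.1],1],[[-1.7,6,0],[0,0,-0.1],1],[[-1.7,6,0],[0,0,-0.1],1],[[-1.7,6,0],[0,0,-0.1],1],[[0,0,0],[0,0,0],1],[[0,0,0],[0,0,0],1]])

```text
time_s: 4.8
tool_pos: [0.5574, -0.0333, 0.1526]
tool_rot: [-180.0, -0.0, 37.8]
force: [0.4, 0.1, 0.5]
grip_width: 0.0008
grasp_force: 0.0
```

Run:
```python
from st import *
for n in("wrist","scene"):
    p,d=env.read_camera(n);cv2.imwrite(f"pics/{n}4.png",p)
w=cv2.imread("pics/wrist4.png");s=cv2.resize(p[150:290,190:350],(400,350),interpolation=2)
a=np.zeros((350,800,3),np.uint8);a[:300,:400]=cv2.resize(w,(400,300));a[:,400:]=s;cv2.imwrite("pics/v4.png",a)
```

```text
t 4.8 pos [ 0.5574 -0.0333  0.1526] yaw [-1.800e+02 -2.000e-02  3.782e+01] F [0.4 0.1 0.5]
r 59.0 d -20.3 phi 3.802 tab angle if touching at 20mm 1.703
```

View pics/v4.png

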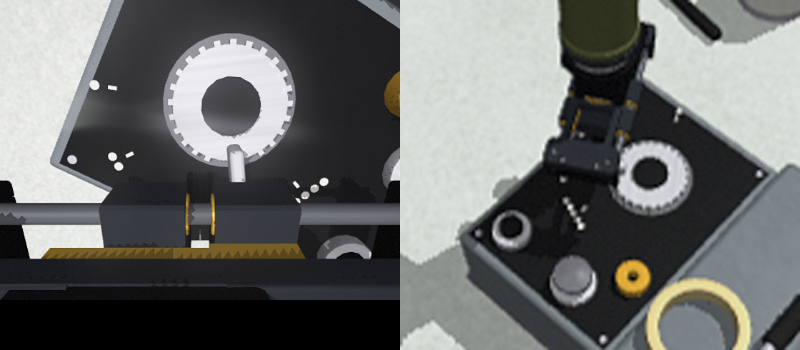

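The force has dropped to zero and the tab (236,165) stands ahead of the fingers, so it has probably clicked in. I'll back off, lift and check from above.

drive_tool(moves=[[[0,-15,0],[0,0,0],1],[[0,0,-40],[0,0,0],1],[[0,0,-40],[0,0,0],1],[[0,0,-40],[0,0,0],1],[[0,0,0],[0,0,0],1],[[0,0,0],[0,0,0],1]])

```text
time_s: 5.4
tool_pos: [0.5488, -0.0198, 0.2753]
tool_rot: [179.8, -0.2, 38.1]
force: [-0.4, -0.4, -0.7]
grip_width: 0.0004
grasp_force: 0.0
```

Run:
```python
from st import *
c=env.get_calibration("wrist");p,d=env.read_camera("wrist");cv2.imwrite("pics/w5.png",p);np.save("pics/w5.npy",d)
# heights around the start button from the first wrist depth
d1=np.load("pics/w1.npy");T=np.array([[-0.226,-0.934,-0.278,0.609],[-0.974,0.216,0.066,-0.075],[-0.001,0.285,-0.958,0.445]])
for v in (116,):
  for u in range(360,432,5):
    z=d1[v,u];q=T@[(u-c["cx"])/c["fx"]*z,(v-c["cy"])/c["fy"]*z,z,1];print(u,q.round(4))
```

```text
t 5.4 pos [ 0.5488 -0.0198  0.2753] yaw [179.77  -0.2   38.11] F [-0.4 -0.4 -0.7]
r 57.3 d -36.6 phi 3.807 tab angle if touching at 20mm 1.432
360 [ 0.583  -0.1449  0.1232]
365 [ 0.5818 -0.1499  0.121 ]
370 [ 0.5818 -0.1516  0.1329]
375 [ 0.5808 -0.156   0.1328]
380 [ 0.5801 -0.1594  0.1363]
385 [ 0.5797 -0.1618  0.1429]
390 [ 0.5787 -0.166   0.1432]
395 [ 0.5778 -0.1701  0.1435]
400 [ 0.5767 -0.1746  0.1429]
405 [ 0.5758 -0.1788  0.143 ]
410 [ 0.5747 -0.1833  0.1421]
415 [ 0.5725 -0.1913  0.1322]
420 [ 0.5702 -0.1999  0.1212]
425 [ 0.5692 -0.2042  0.1218]
430 [ 0.5681 -0.2091  0.121 ]
```

View pics/w5.png

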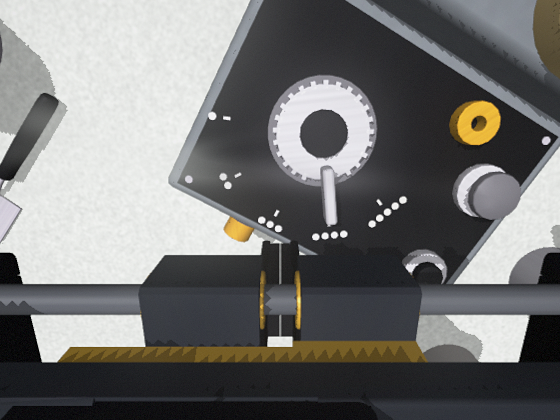

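The tab points straight at the row of four dots (330,236). Depth puts the start button's top at 0.143 and the ring at 0.133, so there is room for a full press. Next I'll move over start at about (0.578, -0.1715).

drive_tool(moves=[[[-17.5,34.5,0],[0,0,0],1],[[-17.5,34.5,0],[0,0,0],1],[[-17.5,34.5,0],[0,0,0],1],[[-17.5,34.5,0],[0,0,0],1],[[0,0,0],[0,0,0],1],[[0,0,38],[0,0,0],1],[[0,0,38],[0,0,0],1],[[0,0,24],[0,0,0],1],[[0,0,0],[0,0,0],1],[[0,0,0],[0,0,0],1]])

```text
time_s: 6.28
tool_pos: [0.5764, -0.1722, 0.1705]
tool_rot: [-179.7, 0.1, 38.1]
force: [0.8, 0.3, 1.1]
grip_width: 0.0006
grasp_force: 0.0
```

drive_tool(moves=[[[1,0,3],[0,0,0],1],[[1,0,3],[0,0,0],1],[[0,0,3],[0,0,0],1],[[0,0,2],[0,0,0],1],[[0,0,0],[0,0,0],1],[[0,0,0],[0,0,0],1]])

```text
time_s: 6.78
tool_pos: [0.5805, -0.172, 0.1626]
tool_rot: [179.9, -0.1, 38.1]
force: [1.5, 0.8, 2.6]
grip_width: 0.0002
grasp_force: 1.2
```

drive_tool(moves=[[[0,0,2],[0,0,0],1],[[0,0,2],[0,0,0],1],[[0,0,1],[0,0,0],1],[[0,0,0],[0,0,0],1],[[0,0,0],[0,0,0],1]])

```text
time_s: 7.2
tool_pos: [0.5805, -0.172, 0.1584]
tool_rot: [179.9, -0.1, 38.1]
force: [-0.9, 0.8, 10.5]
grip_width: 0.0002
grasp_force: 5.0
```

drive_tool(moves=[[[0,0,1.5],[0,0,0],1],[[0,0,0],[0,0,0],1],[[0,0,0],[0,0,0],1]])

```text
time_s: 7.45
tool_pos: [0.5806, -0.172, 0.1583]
tool_rot: [179.9, -0.1, 38.1]
force: [-3.9, 1.5, 16.6]
grip_width: 0.0005
grasp_force: 8.3
```

The tool stopped descending and the force rose to 16.6 N, so the button is fully down. I'll lift off and take a last look.

drive_tool(moves=[[[0,0,-10],[0,0,0],1],[[0,0,-30],[0,0,0],1],[[0,0,-40],[0,0,0],1],[[0,0,-40],[0,0,0],1],[[-30,0,0],[0,0,0],1],[[-30,0,0],[0,0,0],1],[[0,0,0],[0,0,0],1],[[0,0,0],[0,0,0],1],[[0,0,0],[0,0,0],1]])

```text
time_s: 8.2
tool_pos: [0.5319, -0.2091, 0.2744]
tool_rot: [-179.9, 0.0, 38.1]
force: [0.7, 0.2, 0.6]
grip_width: 0.0009
grasp_force: 0.0
```

Run:
```python
from st import *
for n in("wrist","scene"):
    p,d=env.read_camera(n);cv2.imwrite(f"pics/{n}6.png",p)
w=cv2.imread("pics/wrist6.png");s=p[90:390,90:490]
cv2.imwrite("pics/v6.png",np.hstack([cv2.resize(w,(400,300)),s]))
```

```text
t 8.2 pos [ 0.5319 -0.2091  0.2744] yaw [-1.7993e+02  4.0000e-02  3.8050e+01] F [0.7 0.2 0.6]
r 187.4 d 102.1 phi 3.806 tab angle if touching at 20mm 2.291
```

View pics/v6.png

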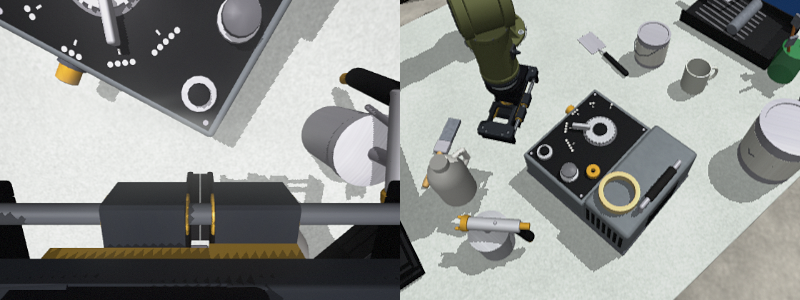

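The tab (110,25) still points at the four dots (121,63). The start button (199,95) is up, and the loose things stand where they were. I'll hand the job in.

```bash
python3 -c "
from cell import env
print(env.sign_off())"
```

```text
the job is handed in; nothing more can be done
None
```

The selector was pushed to the four-dot mark, then start was pressed fully down (16.6 N at the bottom) and sprang back. The last pictures show the stop button and loose things undisturbed, and I handed the job in at about 8 s; the hand-in returned no verdict.

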